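Find the full egg tin by feel and pour it into the weighing tray

TASK

One of the four closed green tins on the tipping rack is full of china eggs; the others hold fewer or none, and only their weight tells. Tilt the tins slowly by pressing their red pads to feel which one is full, without spilling any, then tip only the full tin right over so that all four of its eggs roll into the weighing tray. Let every tin fall back to rest, and do not knock over or shift the things standing around.

Things in the scene. Friction and masses are not known exactly. Their poses are not given: they have to be found in the camera images.
- rack: Tipping rack fixed to the table: plywood base 400 x 780 x 10 mm with four identical opaque green tins side by side on one pivot axis. Origin on the base's underside below the pivot axis' middle; z up, y along the axis (tin 1 at the +y end), -x is the pouring side with the weighing tray. Pivot axis 160 mm above the table; tins' centre lines at y = +189, +63, -63, -189 mm.
- axle (a point): Middle of the tins' common pivot axis. Each tin (0.37 kg, 200 mm long along x, 118 wide, 54 high) tips freely about it, at its mid-height, 110 mm from the rear and 90 mm from the -x end, which has a brass flap that eggs push open by themselves. Left alone, a tin rests leaning back 0.20 rad, flap end up, and falls back to that by its own weight.
- tray (a joint): Pulp-grey weighing tray, 180 x 510 mm, 45 mm high, in front of all four tins below their flaps, on a spring scale: value is how far it has sunk, m; 0 when empty, about 0.006 for each egg lying in it (4 eggs: 0.024).
- tray_in (a point): Middle of the tray's inner floor, 57 mm above the table when empty.
- tin1 (a joint): Tilt of tin 1 (counted from the rack's +y end), rad: 0 = at rest leaning back, 0.20 = floor level, 0.62 = tipped forward fully to its stop. Inside the tins lie loose china eggs, 54 x 43 mm, about 120 g each, at the rear: 4 eggs in the full tin, 2, 1 and 0 in the others, in an unknown order.
- tin1_pad (a point): Middle of the top face of tin 1's red press pad, a 3 mm plate 60 mm wide that juts from the lid 42 mm out over the flap; the point is 20 mm from its tip. Measured square to the tin it lies 112 mm from the pivot axis towards the flap and 32 mm above the axis, and turns with the tin: x towards the rear, z out of the lid.
- tin2 (a joint): Tilt of tin 2 (counted from the rack's +y end), rad: 0 = at rest leaning back, 0.20 = floor level, 0.62 = tipped forward fully to its stop. Pressing a pad down tips the tin; the steady force needed near rest (straight down, held still) is about 1.6, 3.0, 3.9 and 5.3 N with 0, 1, 2 and 4 eggs.
- tin2_pad (a point): Middle of the top face of tin 2's red press pad, a 3 mm plate 60 mm wide that juts from the lid 42 mm out over the flap; the point is 20 mm from its tip. Measured square to the tin it lies 112 mm from the pivot axis towards the flap and 32 mm above the axis, and turns with the tin: x towards the rear, z out of the lid.
- tin3 (a joint): Tilt of tin 3 (counted from the rack's +y end), rad: 0 = at rest leaning back, 0.20 = floor level, 0.62 = tipped forward fully to its stop. Eggs stay at the rear while the tin leans back (pad under about 15 mm down), and roll to the flap once the floor passes level.
- tin3_pad (a point): Middle of the top face of tin 3's red press pad, a 3 mm plate 60 mm wide that juts from the lid 42 mm out over the flap; the point is 20 mm from its tip. Measured square to the tin it lies 112 mm from the pivot axis towards the flap and 32 mm above the axis, and turns with the tin: x towards the rear, z out of the lid.
- tin4 (a joint): Tilt of tin 4 (counted from the rack's +y end), rad: 0 = at rest leaning back, 0.20 = floor level, 0.62 = tipped forward fully to its stop. The eggs pour out when the tin is tipped nearly to its stop and held there for a second or two.
- tin4_pad (a point): Middle of the top face of tin 4's red press pad, a 3 mm plate 60 mm wide that juts from the lid 42 mm out over the flap; the point is 20 mm from its tip. Measured square to the tin it lies 112 mm from the pivot axis towards the flap and 32 mm above the axis, and turns with the tin: x towards the rear, z out of the lid.
- mug: Blue mug, 80 mm across, 95 mm high, standing on the rack's base past the +y end of the tray; a bystander. Origin at the centre of its underside, z up.
- candler: Black egg-candling lamp, 64 mm across, 90 mm high, standing on the rack's base past the tin 1 end; a bystander. Origin at the centre of its underside, z up.
- jar: Jar with red cap, 60 mm across, 85 mm high, standing on the rack's base past the tin 4 end; a bystander. Origin at the centre of its underside, z up.
- stamp: Wooden hand stamp, 60 x 35 mm, 76 mm high, standing on the rack's base past the -y end of the tray; a bystander. Origin at the centre of its underside, z up.

How it is judged:
By the outcome, as a careful person would: the job done as asked, in the order asked, and still so for the second after the job is handed in, with the robot touching nothing.
It also fails if it takes over 72 s, if anything falls off the work surface, if the arm or the gripper's body presses on something with over 40 N, if the wrist force passes 120 N, or if a joint passes its speed limit or range.

ROBOT

A 6-joint arm with a two-finger parallel gripper is mounted at the origin on the work surface. World frame = base frame: x ahead of the robot, y to its left, z up, the work surface at z = 0. Lengths are in m, angles in rad, forces in N, time in s.
With the tool pointing down it reaches from about 0.425 to 0.95 m from the base axis. Payload 3.5 kg.
Tool frame: the origin (TCP) lies between the finger pads; the fingertips stand 25 mm ahead of it and the grasp point (between the pads) lies 6 mm ahead of it (ctrl.finger_overhang is the distance from the TCP to the fingertips, in m); x points along the fingers, y is the direction in which the jaws open and shut, and the axes are right-handed (so a half turn about x gives the same grasp; the last joint's range is limited). The gripper opens to 85 mm and grips with 20 to 120 N. Pads are 22 mm wide; open, the fingers measure 114 mm over their backs; the gripper's body (76 mm by 85 mm) begins 54 mm behind the grasp point. The pads swing forward as they close: fully open they stand 13 mm farther back than shut.
Start: joints at [1.016, 0.286, 1.577, -0, 1.279, -0.15], TCP at [0.266, 0.62, 0.256] pointing down, gripper open.
Joint ranges: [-2.77, 2.77], [-0.9, 2.22], [0.21, 2.48], [-1.53, 4.67], [0.24, 2.81], [-2.84, 2.84]. Speed limits (rad/s): [2.79, 2.79, 3.14, 3.14, 3.14, 3.14].

INTERFACE

Orientations are given as a unit quaternion [x, y, z, w].
In Python, from plant import ctrl gives the robot as it stands.
- The arm moves only by the tool play_rows, never from a script. Its argument "targets" is a list of rows, each an object with "delta_pos": the shift along the world's x, y, z normalised to -1 to 1, where 1 is 1000 mm, a list of three; "delta_rot": the turn, a rotation vector about the world's x, y, z normalised to -1 to 1, where 1 is pi rad, a list of three; "claw": the finger opening in mm, from 0 to 85.4. In form: [{"delta_pos": [tx, ty, tz], "delta_rot": [wx, wy, wz], "claw": claw}, ...]. A call has 1 to 20 rows; each row is the pose to reach, as a shift and turn from the pose measured when the call began, turning the shorter way round; what a row does not reach only later rows make up. A row lasts 1/12 s, in which the tool goes at most 41.7 mm and 7.16 degrees, less where a joint would pass 70% of its speed; a pose out of reach is approached as far as the arm can. A call with a number of a shift or a turn outside -1 to 1 is refused whole. A call with a gripper value outside its range is refused whole. The fingers move at their own pace and stop on an object; "newtons" is the grip in N (left out, the last holds). Time passes only in rows, so rows that repeat a pose let the fingers close. It gives the time, the measured TCP pose, the force and the opening at its end, in the units of the state.
- ctrl.get_state(): the state, without advancing time (a new reading comes with each control period).
- ctrl.read_camera(name): name is "scene" or "side" or "wrist"; returns the picture (384x512x3 uint8, blue, green, red); there is no depth.
- ctrl.calibration(name): a dict with "fx", "fy", "cx", "cy" (pixels), "k1" (the pictures are not rectified: a ray, as slopes to the right and down, at radius r is drawn at 1 + k1 r^2 times it, then the intrinsics apply), "camera_from_world" (4x4, takes a point from world to camera coordinates). Camera axes: x right, y down, z forward; pixel columns grow to the right and rows downward; lengths in m; the calibration is good to about 2 mm. A picture is of the moment at which its call begins: read the wrist's pose just before it. calibration takes no time and is no camera call; for the wrist camera it gives the pose at the moment of the call.
- ctrl.sign_off(): hands the job in, once; it reports no verdict.
The state is a dict: "time": time; "qpos": joint angles; "dq": joint speeds; "joint_efforts": joint torques, N m; "eef_pos": TCP position; "tcp_rot": TCP orientation; "contact_force": force on the tool from outside, world axes, zero at the start; "wrist_torque": the same for the moment, N m; "opening": opening from 0.0 (shut) to 1.0 (fully open).
Only numpy, scipy, OpenCV 4.12 (cv2) and the standard library are available. Lean on these libraries where they do the work, as an engineer would, in place of code of your own. Each camera call takes 0.05 s, during which the arm holds its last target. There are 200 camera calls.

## Working session

There is one attempt and no reset: what is moved stays moved. The work goes in short steps, Python scripts to look and compute and a tool call to move; the robot and the scene stay as the last step left them, time stands still between calls to the robot, and variables do not carry over. Pictures are saved under pics/ and viewed, about 8 in all and at most 12, crops included, and the job is handed in when it is done.

Besides the shell and the picture viewer there is one more tool, called as a command line: name --argument value ..., lists and objects as JSON in quotes. play_rows: Moves the arm, as the interface text tells. Its arguments: {"type":"object","properties":{"targets":{"type":"array"},"newtons":{"type":"number"}},"required":["targets"]}

```bash
mkdir -p pics; ls; python3 - <<'E'
from plant import ctrl
import cv2, numpy as np
s=ctrl.get_state(); print(s)
ims=[ctrl.read_camera(n) for n in("scene","side")]
for n,i in zip(("scene","side"),ims):
    cv2.imwrite(f"pics/{n}0.png",i); c=ctrl.calibration(n); print(n,{k:np.round(v,3).tolist() for k,v in c.items()})
E
```

```text
pics
{'time': 0.0, 'qpos': array([ 1.01598538e+00,  2.87178340e-01,  1.57817994e+00,  9.71097961e-06,
        1.27861574e+00, -1.49958726e-01]), 'dq': array([-5.52731922e-04,  4.11984187e-05,  5.42612128e-04,  8.71375658e-04,
       -1.05271025e-03, -1.78935074e-03]), 'joint_efforts': array([ 3.66130371e-04, -4.05980551e+01, -2.92624909e+01, -1.07728185e-04,
        5.75533471e-03,  7.86037731e-06]), 'eef_pos': array([0.26549497, 0.61993849, 0.25493708]), 'tcp_rot': array([ 0.14137314,  0.69296184, -0.14295128,  0.6923745 ]), 'contact_force': array([ 0.18075999, -0.20223322,  0.34271129]), 'wrist_torque': array([ 0.01459888, -0.0174557 ,  0.01082184]), 'opening': 0.9973471128101533}
scene {'fx': 393.91, 'fy': 393.91, 'cx': 255.585, 'cy': 185.369, 'k1': -0.105, 'camera_from_world': [[0.126, 0.992, -0.004, -0.075], [0.698, -0.091, -0.71, -0.258], [-0.705, 0.087, -0.704, 1.747], [0.0, 0.0, 0.0, 1.0]]}
side {'fx': 487.763, 'fy': 487.763, 'cx': 260.432, 'cy': 194.88, 'k1': -0.208, 'camera_from_world': [[0.904, -0.428, -0.011, -0.476], [-0.335, -0.691, -0.64, 0.258], [0.267, 0.582, -0.768, 1.178], [0.0, 0.0, 0.0, 1.0]]}
```

View pics/scene0.png

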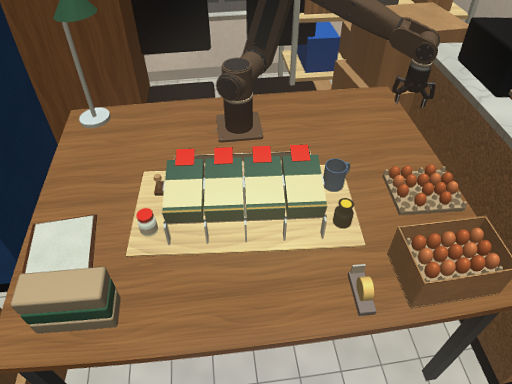

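View pics/side0.png

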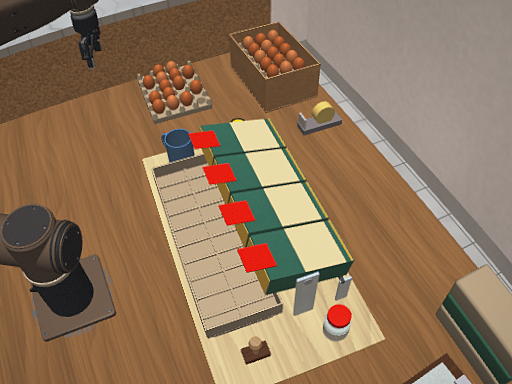

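The scene picture shows four red pads at around (185,157), (223,155), (262,154) and (299,152). The mug is at (335,175), the lamp at (343,213), the jar at (147,221) and the stamp at (159,185). The side picture shows the pads at about (205,139), (219,174), (237,212) and (257,257), with the empty tray to their left.

```bash
cat > h.py <<'E'
import cv2, numpy as np
def ray(c,uv):
    K=np.array([[c['fx'],0,c['cx']],[0,c['fy'],c['cy']],[0,0,1]])
    p=cv2.undistortPoints(np.array([[uv]],float),K,np.array([c['k1'],0,0,0,0.]))[0,0]
    T=np.array(c['camera_from_world']); R=T[:3,:3]
    d=R.T@np.r_[p,1]; return -R.T@T[:3,3], d/np.linalg.norm(d)
def plane(c,uv,z):
    o,d=ray(c,uv); return o+d*(z-o[2])/d[2]
def tri(rs):
    A=sum(np.eye(3)-np.outer(d,d) for o,d in rs); b=sum((np.eye(3)-np.outer(d,d))@o for o,d in rs)
    return np.linalg.solve(A,b)
def reds(im,amin=120):
    h=cv2.cvtColor(im,cv2.COLOR_BGR2HSV)
    m=cv2.inRange(h,(0,200,150),(4,255,255))|cv2.inRange(h,(176,200,150),(180,255,255))
    n,_,st,ce=cv2.connectedComponentsWithStats(m)
    return [(ce[i],st[i,4]) for i in range(1,n) if st[i,4]>amin]
E
python3 - <<'E'
from plant import ctrl
from h import *
C={n:ctrl.calibration(n) for n in("scene","side")}
P={}
for n in C:
    r=reds(cv2.imread(f"pics/{n}0.png")); print(n,[(np.round(c,1).tolist(),int(a)) for c,a in r]); P[n]=[c for c,a in r]
a=sorted([p for p in P['scene'] if p[1]<175],key=lambda p:-p[0])
b=sorted([p for p in P['side'] if p[1]<290],key=lambda p:p[1])
pts=[]
for u,v in zip(a,b):
    p=tri([ray(C['scene'],u),ray(C['side'],v)]); pts.append(p); print(p.round(4),plane(C['scene'],u,.2136).round(4),plane(C['side'],v,.2136).round(4))
d=pts[0]-pts[3]; print(np.linalg.norm(d),np.arctan2(-d[0],d[1]))
E
```

```text
scene [([183.6, 153.5], 126), ([144.2, 213.9], 132)]
side [([203.6, 139.4], 392), ([219.0, 173.5], 483), ([236.4, 212.5], 596), ([256.3, 257.3], 741), ([339.1, 315.1], 394)]
[ 0.4477 -0.126   0.3572] [ 0.4087 -0.2144  0.2136] [0.4468 0.1624 0.2136]Traceback (most recent call last):
  File "<stdin>", line 12, in <module>
IndexError: list index out of range
```

```bash
sed -i 's/(0,200,150),(4,255,255)/(0,170,130),(6,255,255)/; s/(176,200,150)/(174,170,130)/' h.py
python3 - <<'E'
from plant import ctrl
from h import *
C={n:ctrl.calibration(n) for n in("scene","side")}
P={}
im=cv2.imread("pics/scene0.png"); print(im[157,185],im[152,299])
for n in C:
    r=reds(cv2.imread(f"pics/{n}0.png"),60); print(n,[(np.round(c,1).tolist(),int(a)) for c,a in r]); P[n]=[c for c,a in r]
a=sorted([p for p in P['scene'] if p[1]<175],key=lambda p:-p[0])
b=sorted([p for p in P['side'] if p[1]<290],key=lambda p:p[1])
pts=[]
for u,v in zip(a,b):
    p=tri([ray(C['scene'],u),ray(C['side'],v)]); pts.append(p); print(p.round(4),plane(C['scene'],u,.2136).round(4),plane(C['side'],v,.2136).round(4))
d=pts[0]-pts[-1]; print(np.linalg.norm(d),np.arctan2(-d[0],d[1]))
E
```

```text
[ 51  65 232] [ 52  67 232]
scene [([299.6, 152.5], 291), ([223.1, 155.2], 309), ([261.3, 153.6], 293), ([184.4, 156.6], 293), ([144.1, 214.2], 152)]
side [([203.6, 139.3], 413), ([219.0, 173.4], 499), ([236.3, 212.5], 610), ([256.3, 257.2], 749), ([339.0, 314.9], 403)]
[0.4483 0.1664 0.2093] [0.4537 0.1646 0.2136] [0.447  0.1624 0.2136]
[0.439  0.0397 0.2102] [0.4432 0.0389 0.2136] [0.438  0.0369 0.2136]
[ 0.4297 -0.0854  0.2093] [ 0.435  -0.0858  0.2136] [ 0.4284 -0.0882  0.2136]
[ 0.42   -0.2115  0.2098] [ 0.4252 -0.2115  0.2136] [ 0.4189 -0.2131  0.2136]
0.3789347807681012 -0.07451525648506903
```

```bash
python3 - <<'E'
from plant import ctrl
from scipy.spatial.transform import Rotation as R
import numpy as np
s=ctrl.get_state(); r=R.from_quat(s['tcp_rot']); print(r.as_matrix().round(3), ctrl.finger_overhang)
y=np.array([np.sin(.0745),np.cos(.0745),0]); x=np.array([0,0,-1.]); 
for sg in(1,-1):
    T=R.from_matrix(np.c_[x,sg*y,np.cross(x,sg*y)]); print((T*r.inv()).as_rotvec()/np.pi)
print(np.array([.450,.166,.275])-s['eef_pos'])
E
```

```text
[[-0.001  0.394  0.919]
 [-0.002  0.919 -0.394]
 [-1.    -0.002 -0.   ]] 0.025
[ 0.00064975 -0.00026299  0.1051366 ]
[-3.73071249e-04 -9.21713428e-04 -8.94862872e-01]
[ 0.18448967 -0.45398862  0.01997084]
```

play_rows --targets '[{"delta_pos": [0.02,-0.04,0.05],"delta_rot": [0,0,0.03],"claw": 0},{"delta_pos": [0.184,-0.454,0.05],"delta_rot": [0.0006,-0.0003,0.105],"claw": 0},{"delta_pos": [0.184,-0.454,0.05],"delta_rot": [0.0006,-0.0003,0.105],"claw": 0},{"delta_pos": [0.184,-0.454,0.05],"delta_rot": [0.0006,-0.0003,0.105],"claw": 0},{"delta_pos": [0.184,-0.454,0.05],"delta_rot": [0.0006,-0.0003,0.105],"claw": 0},{"delta_pos": [0.184,-0.454,0.05],"delta_rot": [0.0006,-0.0003,0.105],"claw": 0},{"delta_pos": [0.184,-0.454,0.05],"delta_rot": [0.0006,-0.0003,0.105],"claw": 0},{"delta_pos": [0.184,-0.454,0.05],"delta_rot": [0.0006,-0.0003,0.105],"claw": 0},{"delta_pos": [0.184,-0.454,0.05],"delta_rot": [0.0006,-0.0003,0.105],"claw": 0},{"delta_pos": [0.184,-0.454,0.05],"delta_rot": [0.0006,-0.0003,0.105],"claw": 0},{"delta_pos": [0.184,-0.454,0.05],"delta_rot": [0.0006,-0.0003,0.105],"claw": 0},{"delta_pos": [0.184,-0.454,0.05],"delta_rot": [0.0006,-0.0003,0.105],"claw": 0},{"delta_pos": [0.184,-0.454,0.03],"delta_rot": [0.0006,-0.0003,0.105],"claw": 0},{"delta_pos": [0.184,-0.454,0.02],"delta_rot": [0.0006,-0.0003,0.105],"claw": 0},{"delta_pos": [0.184,-0.454,0.02],"delta_rot": [0.0006,-0.0003,0.105],"claw": 0},{"delta_pos": [0.184,-0.454,0.02],"delta_rot": [0.0006,-0.0003,0.105],"claw": 0}]'

```text
time: 1.43
eef_pos: [0.4485, 0.1666, 0.2738]
tcp_rot: [0.026, 0.708, -0.026, 0.706]
contact_force: [0.3, -0.1, -0.5]
opening: -0.0
```

```bash
python3 - <<'E'
from plant import ctrl
import cv2,numpy as np
a=ctrl.read_camera("scene")[110:250,140:360]; b=ctrl.read_camera("side")[90:230,150:370]
cv2.imwrite("pics/ab.png",np.vstack([cv2.resize(i,None,fx=2,fy=2) for i in(a,b)]))
print(ctrl.get_state()['contact_force'])
E
```

```text
[ 0.18668116 -0.68772556 -0.53476351]
```

View pics/ab.png

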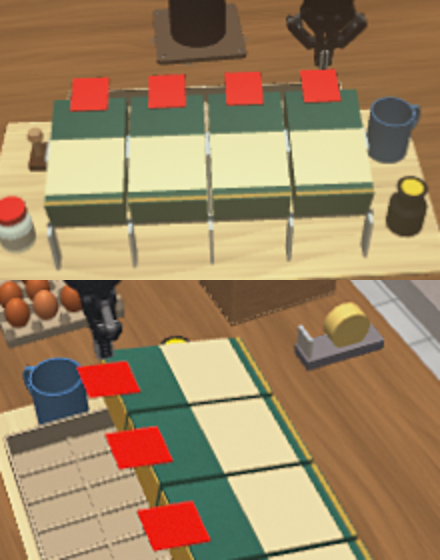

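The picture shows the shut fingertips straight above pad 1, at scene (301,142) and side (203,127). I'll press gently from here.

play_rows --targets '[{"delta_pos": [0,0,-0.015],"delta_rot": [0,0,0],"claw": 0},{"delta_pos": [0,0,-0.03],"delta_rot": [0,0,0],"claw": 0},{"delta_pos": [0,0,-0.032],"delta_rot": [0,0,0],"claw": 0},{"delta_pos": [0,0,-0.034],"delta_rot": [0,0,0],"claw": 0},{"delta_pos": [0,0,-0.036],"delta_rot": [0,0,0],"claw": 0},{"delta_pos": [0,0,-0.0375],"delta_rot": [0,0,0],"claw": 0},{"delta_pos": [0,0,-0.039],"delta_rot": [0,0,0],"claw": 0},{"delta_pos": [0,0,-0.0405],"delta_rot": [0,0,0],"claw": 0},{"delta_pos": [0,0,-0.042],"delta_rot": [0,0,0],"claw": 0},{"delta_pos": [0,0,-0.0435],"delta_rot": [0,0,0],"claw": 0},{"delta_pos": [0,0,-0.045],"delta_rot": [0,0,0],"claw": 0},{"delta_pos": [0,0,-0.045],"delta_rot": [0,0,0],"claw": 0},{"delta_pos": [0,0,-0.045],"delta_rot": [0,0,0],"claw": 0},{"delta_pos": [0,0,-0.045],"delta_rot": [0,0,0],"claw": 0},{"delta_pos": [0,0,-0.045],"delta_rot": [0,0,0],"claw": 0},{"delta_pos": [0,0,-0.045],"delta_rot": [0,0,0],"claw": 0},{"delta_pos": [0,0,-0.045],"delta_rot": [0,0,0],"claw": 0},{"delta_pos": [0,0,-0.045],"delta_rot": [0,0,0],"claw": 0}]'

```text
time: 3.03
eef_pos: [0.4492, 0.1672, 0.2304]
tcp_rot: [0.026, 0.707, -0.026, 0.707]
contact_force: [-1.8, 1.5, 3.3]
opening: -0.001
```

```bash
cat > f.py <<'E'
from plant import ctrl
from h import *
# average force over several camera periods; red pad centroids vs. start
F=[]
for k in range(10):
    s=ctrl.get_state(); F.append(s['contact_force']); im=ctrl.read_camera("side")
F=np.array(F); print('t',s['time'],'tcp',s['eef_pos'].round(4),'F',F.mean(0).round(2),'sd',F.std(0).round(2))
for c,a in sorted(reds(im,60),key=lambda q:q[0][1]): print(c.round(1),a)
E
python3 f.py
```

```text
t 3.4833 tcp [0.4492 0.1672 0.2304] F [-1.44  0.87  3.38] sd [0.46 0.32 0.64]
[202.6 142.4] 340
[219.  173.4] 498
[236.3 212.5] 610
[256.3 257.2] 748
[339. 315.] 405
```

play_rows --targets '[{"delta_pos": [0.001,0,0.002],"delta_rot": [0,0,0],"claw": 0},{"delta_pos": [0.002,0,0.004],"delta_rot": [0,0,0],"claw": 0},{"delta_pos": [0.003,0,0.006],"delta_rot": [0,0,0],"claw": 0},{"delta_pos": [0.003,0,0.009],"delta_rot": [0,0,0],"claw": 0},{"delta_pos": [0.003,0,0.015],"delta_rot": [0,0,0],"claw": 0},{"delta_pos": [0,0,0.04],"delta_rot": [0,0,0],"claw": 0},{"delta_pos": [-0.0025,-0.0315,0.04],"delta_rot": [0,0,0],"claw": 0},{"delta_pos": [-0.005,-0.063,0.04],"delta_rot": [0,0,0],"claw": 0},{"delta_pos": [-0.0075,-0.0945,0.04],"delta_rot": [0,0,0],"claw": 0},{"delta_pos": [-0.0095,-0.1265,0.04],"delta_rot": [0,0,0],"claw": 0},{"delta_pos": [-0.0095,-0.1265,0.025],"delta_rot": [0,0,0],"claw": 0},{"delta_pos": [-0.0095,-0.1265,0.02],"delta_rot": [0,0,0],"claw": 0},{"delta_pos": [-0.0095,-0.1265,0.02],"delta_rot": [0,0,0],"claw": 0},{"delta_pos": [-0.0095,-0.1265,0.02],"delta_rot": [0,0,0],"claw": 0},{"delta_pos": [-0.0095,-0.1265,0.02],"delta_rot": [0,0,0],"claw": 0},{"delta_pos": [-0.0095,-0.1265,0.02],"delta_rot": [0,0,0],"claw": 0}]'

```text
time: 4.87
eef_pos: [0.44, 0.0414, 0.251]
tcp_rot: [0.025, 0.706, -0.025, 0.707]
contact_force: [-0.5, 0.1, 0.2]
opening: -0.001
```

```bash
python3 f.py
```

```text
t 5.3167 tcp [0.4397 0.0408 0.2504] F [ 0.19  0.03 -0.04] sd [0.43 0.57 0.61]
[197.7 140.6] 207
[219.1 174.4] 431
[236.3 212.5] 609
[256.4 257.2] 748
[339. 315.] 406
```

play_rows --targets '[{"delta_pos": [0.002,-0.001,-0.006],"delta_rot": [0,0,0],"claw": 0},{"delta_pos": [0.002,-0.001,-0.0105],"delta_rot": [0,0,0],"claw": 0},{"delta_pos": [0.0015,-0.001,-0.0125],"delta_rot": [0,0,0],"claw": 0},{"delta_pos": [0.0008,-0.001,-0.014],"delta_rot": [0,0,0],"claw": 0},{"delta_pos": [0,-0.001,-0.0155],"delta_rot": [0,0,0],"claw": 0},{"delta_pos": [-0.0008,-0.001,-0.017],"delta_rot": [0,0,0],"claw": 0},{"delta_pos": [-0.0015,-0.001,-0.0185],"delta_rot": [0,0,0],"claw": 0},{"delta_pos": [-0.0022,-0.001,-0.02],"delta_rot": [0,0,0],"claw": 0},{"delta_pos": [-0.003,-0.001,-0.0215],"delta_rot": [0,0,0],"claw": 0},{"delta_pos": [-0.003,-0.001,-0.0215],"delta_rot": [0,0,0],"claw": 0},{"delta_pos": [-0.003,-0.001,-0.0215],"delta_rot": [0,0,0],"claw": 0},{"delta_pos": [-0.003,-0.001,-0.0215],"delta_rot": [0,0,0],"claw": 0},{"delta_pos": [-0.003,-0.001,-0.0215],"delta_rot": [0,0,0],"claw": 0},{"delta_pos": [-0.003,-0.001,-0.0215],"delta_rot": [0,0,0],"claw": 0},{"delta_pos": [-0.003,-0.001,-0.0215],"delta_rot": [0,0,0],"claw": 0}]'

```text
time: 6.62
eef_pos: [0.4367, 0.0397, 0.229]
tcp_rot: [0.026, 0.707, -0.026, 0.707]
contact_force: [0.2, -0.7, 1.3]
opening: 0.001
```

```bash
python3 f.py
```

```text
t 7.0667 tcp [0.4367 0.0397 0.2289] F [0.41 0.09 1.27] sd [0.36 0.57 0.51]
[195.1 140.8] 125
[217.4 177.9] 381
[236.3 212.5] 610
[256.3 257.3] 747
[338.9 315. ] 407
```

Tin 2 needs about 1.4 N, so it is empty. Tin 1 needs about 2.7 N once friction is taken off. Tin 3 is next.

play_rows --targets '[{"delta_pos": [0.001,0,0.002],"delta_rot": [0,0,0],"claw": 0},{"delta_pos": [0.002,0,0.004],"delta_rot": [0,0,0],"claw": 0},{"delta_pos": [0.003,0,0.006],"delta_rot": [0,0,0],"claw": 0},{"delta_pos": [0.003,0,0.009],"delta_rot": [0,0,0],"claw": 0},{"delta_pos": [0.003,0,0.015],"delta_rot": [0,0,0],"claw": 0},{"delta_pos": [0.003,0,0.04],"delta_rot": [0,0,0],"claw": 0},{"delta_pos": [0.0,-0.0315,0.04],"delta_rot": [0,0,0],"claw": 0},{"delta_pos": [-0.002,-0.063,0.04],"delta_rot": [0,0,0],"claw": 0},{"delta_pos": [-0.0045,-0.0945,0.04],"delta_rot": [0,0,0],"claw": 0},{"delta_pos": [-0.0065,-0.1255,0.04],"delta_rot": [0,0,0],"claw": 0},{"delta_pos": [-0.0045,-0.1255,0.025],"delta_rot": [0,0,0],"claw": 0},{"delta_pos": [-0.0045,-0.1255,0.0145],"delta_rot": [0,0,0],"claw": 0},{"delta_pos": [-0.0045,-0.1255,0.011],"delta_rot": [0,0,0],"claw": 0},{"delta_pos": [-0.005,-0.1255,0.009],"delta_rot": [0,0,0],"claw": 0},{"delta_pos": [-0.0058,-0.1255,0.0075],"delta_rot": [0,0,0],"claw": 0},{"delta_pos": [-0.0065,-0.1255,0.006],"delta_rot": [0,0,0],"claw": 0},{"delta_pos": [-0.0073,-0.1255,0.0045],"delta_rot": [0,0,0],"claw": 0},{"delta_pos": [-0.008,-0.1255,0.003],"delta_rot": [0,0,0],"claw": 0},{"delta_pos": [-0.0088,-0.1255,0.0015],"delta_rot": [0,0,0],"claw": 0},{"delta_pos": [-0.0095,-0.1255,0.0],"delta_rot": [0,0,0],"claw": 0}]'

```text
time: 8.78
eef_pos: [0.4277, -0.085, 0.2307]
tcp_rot: [0.025, 0.706, -0.025, 0.707]
contact_force: [-1.7, 0.6, 5.2]
opening: 0.0
```

```bash
sed -i 's/range(10)/range(16)/; s/F=np.array(F)/F=np.array(F[4:])/' f.py; python3 f.py
```

```text
t 9.5333 tcp [ 0.4275 -0.0851  0.2302] F [-2.21  0.91  5.4 ] sd [0.39 0.31 0.4 ]
[209.4 174.1] 145
[234.4 217.3] 433
[256.3 257.2] 748
[338.9 315. ] 407
```

play_rows --targets '[{"delta_pos": [-0.001,0,0],"delta_rot": [0,0,0],"claw": 0},{"delta_pos": [-0.002,0,0],"delta_rot": [0,0,0],"claw": 0},{"delta_pos": [-0.002,0,0],"delta_rot": [0,0,0],"claw": 0},{"delta_pos": [-0.002,0,0],"delta_rot": [0,0,0],"claw": 0},{"delta_pos": [-0.002,0,0],"delta_rot": [0,0,0],"claw": 0},{"delta_pos": [-0.002,0,0],"delta_rot": [0,0,0],"claw": 0}]'

```text
time: 10.08
eef_pos: [0.4257, -0.085, 0.2303]
tcp_rot: [0.025, 0.706, -0.025, 0.707]
contact_force: [2.4, -0.3, 2.7]
opening: 0.0
```

```bash
python3 f.py
```

```text
t 10.8333 tcp [ 0.4255 -0.085   0.2302] F [2.85 0.58 3.31] sd [0.38 0.46 0.56]
[209. 174.] 129
[234.4 217.4] 430
[256.3 257.2] 749
[338.9 315. ] 407
```

play_rows --targets '[{"delta_pos": [0.002,0,0.002],"delta_rot": [0,0,0],"claw": 0},{"delta_pos": [0.003,0,0.004],"delta_rot": [0,0,0],"claw": 0},{"delta_pos": [0.004,0,0.006],"delta_rot": [0,0,0],"claw": 0},{"delta_pos": [0.004,0,0.009],"delta_rot": [0,0,0],"claw": 0},{"delta_pos": [0.004,0,0.015],"delta_rot": [0,0,0],"claw": 0},{"delta_pos": [0.003,0,0.04],"delta_rot": [0,0,0],"claw": 0},{"delta_pos": [0.002,-0.0315,0.04],"delta_rot": [0,0,0],"claw": 0},{"delta_pos": [0,-0.063,0.04],"delta_rot": [0,0,0],"claw": 0},{"delta_pos": [-0.002,-0.0945,0.04],"delta_rot": [0,0,0],"claw": 0},{"delta_pos": [-0.004,-0.126,0.04],"delta_rot": [0,0,0],"claw": 0},{"delta_pos": [-0.004,-0.126,0.025],"delta_rot": [0,0,0],"claw": 0},{"delta_pos": [-0.004,-0.126,0.0135],"delta_rot": [0,0,0],"claw": 0},{"delta_pos": [-0.004,-0.126,0.01],"delta_rot": [0,0,0],"claw": 0},{"delta_pos": [-0.005,-0.126,0.008],"delta_rot": [0,0,0],"claw": 0},{"delta_pos": [-0.006,-0.126,0.006],"delta_rot": [0,0,0],"claw": 0},{"delta_pos": [-0.007,-0.126,0.0045],"delta_rot": [0,0,0],"claw": 0},{"delta_pos": [-0.008,-0.126,0.003],"delta_rot": [0,0,0],"claw": 0},{"delta_pos": [-0.0088,-0.126,0.0015],"delta_rot": [0,0,0],"claw": 0},{"delta_pos": [-0.0095,-0.126,0.0],"delta_rot": [0,0,0],"claw": 0},{"delta_pos": [-0.0095,-0.126,0.0],"delta_rot": [0,0,0],"claw": 0}]'

```text
time: 12.55
eef_pos: [0.4161, -0.2108, 0.2301]
tcp_rot: [0.025, 0.706, -0.025, 0.707]
contact_force: [0.6, 1.4, 2.2]
opening: -0.0
```

```bash
python3 f.py
```

```text
t 13.3 tcp [ 0.416  -0.2111  0.2302] F [1.31 1.84 2.81] sd [0.51 0.61 0.43]
[222.5 167.9] 142
[227.2 217.4] 112
[252.7 263.3] 463
[338.9 315. ] 409
```

Corrected for friction, the forces come to about 2.7, 1.45, 4.5 and 3.4 N for tins 1 to 4. That gives 1, 0, 4 and 2 eggs, all about 0.9 times the nominal values, so tin 3 is full.

play_rows --targets '[{"delta_pos": [0.001,0,0.002],"delta_rot": [0,0,0],"claw": 0},{"delta_pos": [0.002,0,0.004],"delta_rot": [0,0,0],"claw": 0},{"delta_pos": [0.003,0,0.006],"delta_rot": [0,0,0],"claw": 0},{"delta_pos": [0.004,0,0.009],"delta_rot": [0,0,0],"claw": 0},{"delta_pos": [0.005,0,0.015],"delta_rot": [0,0,0],"claw": 0},{"delta_pos": [0.006,0,0.04],"delta_rot": [0,0,0],"claw": 0},{"delta_pos": [0.008,0.0315,0.04],"delta_rot": [0,0,0],"claw": 0},{"delta_pos": [0.011,0.063,0.04],"delta_rot": [0,0,0],"claw": 0},{"delta_pos": [0.014,0.0945,0.04],"delta_rot": [0,0,0],"claw": 0},{"delta_pos": [0.016,0.1255,0.04],"delta_rot": [0,0,0],"claw": 0},{"delta_pos": [0.016,0.1255,0.025],"delta_rot": [0,0,0],"claw": 0},{"delta_pos": [0.016,0.1255,0.0135],"delta_rot": [0,0,0],"claw": 0},{"delta_pos": [0.016,0.1255,0.0135],"delta_rot": [0,0,0],"claw": 0},{"delta_pos": [0.016,0.1255,0.0135],"delta_rot": [0,0,0],"claw": 0}]'

```text
time: 14.52
eef_pos: [0.4313, -0.0859, 0.2426]
tcp_rot: [0.026, 0.707, -0.025, 0.706]
contact_force: [-0.1, -0.6, 1.1]
opening: -0.001
```

play_rows --targets '[{"delta_pos": [0,0,-0.004],"delta_rot": [0,0,0],"claw": 0},{"delta_pos": [-0.0005,0,-0.006],"delta_rot": [0,0,0],"claw": 0},{"delta_pos": [-0.0015,0,-0.008],"delta_rot": [0,0,0],"claw": 0},{"delta_pos": [-0.0025,0,-0.01],"delta_rot": [0,0,0],"claw": 0},{"delta_pos": [-0.0035,0,-0.012],"delta_rot": [0,0,0],"claw": 0},{"delta_pos": [-0.0045,0,-0.014],"delta_rot": [0,0,0],"claw": 0},{"delta_pos": [-0.0055,0,-0.016],"delta_rot": [0,0,0],"claw": 0},{"delta_pos": [-0.006,0,-0.018],"delta_rot": [0,0,0],"claw": 0},{"delta_pos": [-0.007,0,-0.02],"delta_rot": [0,0,0],"claw": 0},{"delta_pos": [-0.0075,0,-0.022],"delta_rot": [0,0,0],"claw": 0},{"delta_pos": [-0.008,0,-0.024],"delta_rot": [0,0,0],"claw": 0},{"delta_pos": [-0.0085,0,-0.026],"delta_rot": [0,0,0],"claw": 0},{"delta_pos": [-0.009,0,-0.028],"delta_rot": [0,0,0],"claw": 0},{"delta_pos": [-0.0095,0,-0.03],"delta_rot": [0,0,0],"claw": 0},{"delta_pos": [-0.01,0,-0.032],"delta_rot": [0,0,0],"claw": 0},{"delta_pos": [-0.0105,0,-0.034],"delta_rot": [0,0,0],"claw": 0},{"delta_pos": [-0.011,0,-0.036],"delta_rot": [0,0,0],"claw": 0},{"delta_pos": [-0.011,0,-0.038],"delta_rot": [0,0,0],"claw": 0},{"delta_pos": [-0.011,0,-0.04],"delta_rot": [0,0,0],"claw": 0},{"delta_pos": [-0.011,0,-0.042],"delta_rot": [0,0,0],"claw": 0}]'

```text
time: 16.18
eef_pos: [0.4195, -0.0853, 0.1995]
tcp_rot: [0.026, 0.708, -0.025, 0.705]
contact_force: [-1.8, -0.0, 2.7]
opening: -0.001
```

play_rows --targets '[{"delta_pos": [0,0,-0.003],"delta_rot": [0,0,0],"claw": 0},{"delta_pos": [0,0,-0.006],"delta_rot": [0,0,0],"claw": 0},{"delta_pos": [0,0,-0.009],"delta_rot": [0,0,0],"claw": 0},{"delta_pos": [0,0,-0.012],"delta_rot": [0,0,0],"claw": 0},{"delta_pos": [0,0,-0.015],"delta_rot": [0,0,0],"claw": 0},{"delta_pos": [0,0,-0.018],"delta_rot": [0,0,0],"claw": 0},{"delta_pos": [0,0,-0.021],"delta_rot": [0,0,0],"claw": 0},{"delta_pos": [0,0,-0.0235],"delta_rot": [0,0,0],"claw": 0},{"delta_pos": [0,0,-0.026],"delta_rot": [0,0,0],"claw": 0},{"delta_pos": [0,0,-0.028],"delta_rot": [0,0,0],"claw": 0},{"delta_pos": [0,0,-0.028],"delta_rot": [0,0,0],"claw": 0},{"delta_pos": [0,0,-0.028],"delta_rot": [0,0,0],"claw": 0}]'

```text
time: 17.18
eef_pos: [0.42, -0.0852, 0.1774]
tcp_rot: [0.026, 0.709, -0.024, 0.704]
contact_force: [-16.0, 6.4, 31.3]
opening: -0.001
```

```bash
python3 f.py; python3 - <<'E'
from plant import ctrl
import cv2,numpy as np
b=ctrl.read_camera("side")[120:350,140:370]
cv2.imwrite("pics/tip.png",cv2.resize(b,None,fx=2.5,fy=2.5))
E
```

```text
t 17.9333 tcp [ 0.42   -0.0852  0.1774] F [-15.32   7.55  31.35] sd [0.48 0.52 0.44]
[231.1 234.1] 408
[256.1 257.2] 762
[338.9 315. ] 409
```

View pics/tip.png

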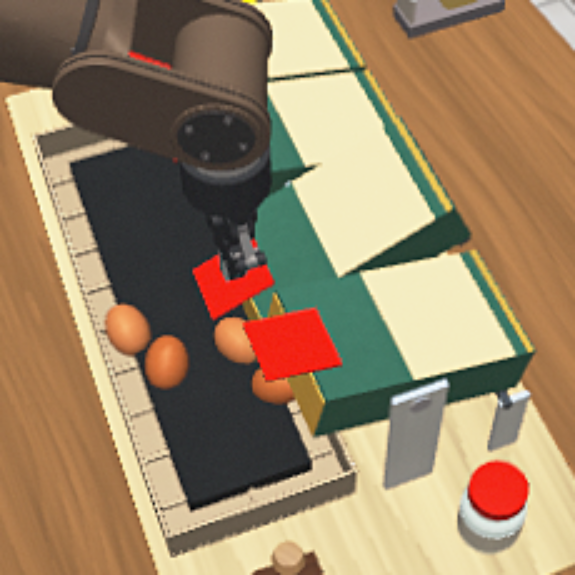

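Tin 3 is at its stop and four eggs are in the tray, at crop positions (127,330), (167,360), (237,340) and (270,385). I'll raise the tool slowly so the tin falls back gently.

play_rows --targets '[{"delta_pos": [0,0,0.003],"delta_rot": [0,0,0],"claw": 0},{"delta_pos": [0,0,0.006],"delta_rot": [0,0,0],"claw": 0},{"delta_pos": [0,0,0.009],"delta_rot": [0,0,0],"claw": 0},{"delta_pos": [0,0,0.012],"delta_rot": [0,0,0],"claw": 0},{"delta_pos": [0,0,0.015],"delta_rot": [0,0,0],"claw": 0},{"delta_pos": [0,0,0.019],"delta_rot": [0,0,0],"claw": 0},{"delta_pos": [0.001,0,0.023],"delta_rot": [0,0,0],"claw": 0},{"delta_pos": [0.002,0,0.027],"delta_rot": [0,0,0],"claw": 0},{"delta_pos": [0.003,0,0.031],"delta_rot": [0,0,0],"claw": 0},{"delta_pos": [0.004,0,0.035],"delta_rot": [0,0,0],"claw": 0},{"delta_pos": [0.005,0,0.039],"delta_rot": [0,0,0],"claw": 0},{"delta_pos": [0.007,0,0.043],"delta_rot": [0,0,0],"claw": 0},{"delta_pos": [0.009,0,0.047],"delta_rot": [0,0,0],"claw": 0},{"delta_pos": [0.01,0,0.051],"delta_rot": [0,0,0],"claw": 0},{"delta_pos": [0.011,0,0.055],"delta_rot": [0,0,0],"claw": 0},{"delta_pos": [0.011,0,0.059],"delta_rot": [0,0,0],"claw": 0},{"delta_pos": [0.011,0,0.063],"delta_rot": [0,0,0],"claw": 0},{"delta_pos": [0.011,0,0.08],"delta_rot": [0,0,0],"claw": 0},{"delta_pos": [0.011,0,0.11],"delta_rot": [0,0,0],"claw": 0},{"delta_pos": [0.011,0,0.14],"delta_rot": [0,0,0],"claw": 0}]'

```text
time: 19.7
eef_pos: [0.4299, -0.0847, 0.3169]
tcp_rot: [0.027, 0.711, -0.023, 0.703]
contact_force: [0.6, -1.0, 0.5]
opening: 0.001
```

play_rows --targets '[{"delta_pos": [0,0.04,0.01],"delta_rot": [0,0,0],"claw": 0},{"delta_pos": [0,0.08,0.02],"delta_rot": [0,0,0],"claw": 0},{"delta_pos": [0,0.12,0.02],"delta_rot": [0,0,0],"claw": 0},{"delta_pos": [0,0.16,0.02],"delta_rot": [0,0,0],"claw": 0},{"delta_pos": [0,0.2,0.02],"delta_rot": [0,0,0],"claw": 0},{"delta_pos": [0,0.24,0.02],"delta_rot": [0,0,0],"claw": 0},{"delta_pos": [0,0.28,0.02],"delta_rot": [0,0,0],"claw": 0},{"delta_pos": [0,0.32,0.02],"delta_rot": [0,0,0],"claw": 0},{"delta_pos": [0,0.36,0.02],"delta_rot": [0,0,0],"claw": 0},{"delta_pos": [-0.03,0.4,0.02],"delta_rot": [0,0,0],"claw": 0},{"delta_pos": [-0.06,0.44,0.02],"delta_rot": [0,0,0],"claw": 0},{"delta_pos": [-0.09,0.48,0.02],"delta_rot": [0,0,0],"claw": 0},{"delta_pos": [-0.12,0.52,0.02],"delta_rot": [0,0,0],"claw": 0},{"delta_pos": [-0.14,0.56,0.02],"delta_rot": [0,0,0],"claw": 0},{"delta_pos": [-0.14,0.56,0.02],"delta_rot": [0,0,0],"claw": 0},{"delta_pos": [-0.14,0.56,0.02],"delta_rot": [0,0,0],"claw": 0}]'

```text
time: 21.03
eef_pos: [0.2859, 0.4791, 0.3363]
tcp_rot: [0.025, 0.712, -0.021, 0.702]
contact_force: [-0.5, -0.9, -0.1]
opening: 0.001
```

```bash
python3 f.py; python3 - <<'E'
from plant import ctrl
import cv2
b=ctrl.read_camera("side"); cv2.imwrite("pics/end.png",cv2.resize(b[90:384,110:400],None,fx=2,fy=2))
# bystander shift check: difference vs the start picture
a=cv2.imread("pics/scene0.png"); s=ctrl.read_camera("scene")
for n,(x,y,w,h) in dict(mug=(320,155,32,38),lamp=(330,196,26,34),jar=(134,205,26,32),stamp=(150,172,16,26)).items():
    print(n,cv2.absdiff(a,s)[y:y+h,x:x+w].mean().round(2))
E
```

```text
t 21.7833 tcp [0.2901 0.4752 0.3369] F [ 0.03  0.19 -0.46] sd [0.61 0.46 0.46]
[203.6 139.3] 411
[218.7 173.4] 510
[236.2 212.6] 614
[256.2 257.2] 758
[338.9 315. ] 409
mug 0.47
lamp 0.5
jar 0.45
stamp 0.43
```

View pics/end.png

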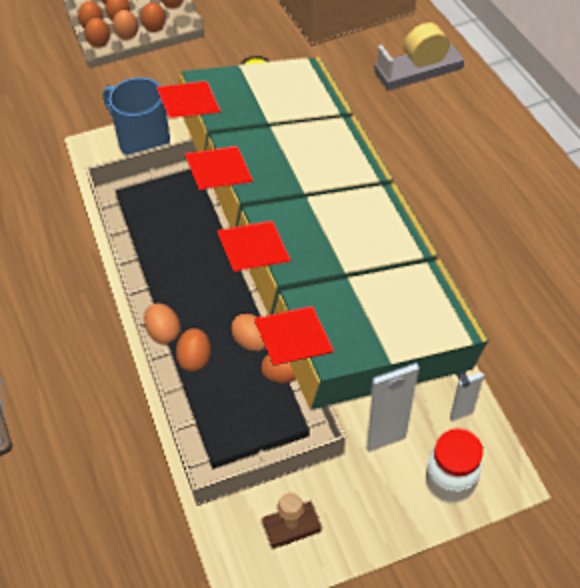

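Four eggs lie in the tray, at crop positions (160,322), (193,350), (250,332) and (280,366). All four pads are back within 0.3 px and the bystanders haven't moved.

```bash
python3 -c "
from plant import ctrl
print(ctrl.sign_off())"
```

```text
the job is handed in; nothing more can be done
None
```

Tin 3 was the full one. I tipped only that tin to its stop, all four of its eggs rolled into the tray, and I handed the job in at about 22 s.

- **Weighing:** I pressed each pad about 6–8 mm, below the level where eggs roll. Corrected for sideways friction, tins 1 to 4 needed about 2.7, 1.45, 4.5 and 3.4 N. All are 10–15 % below the nominal figures, but the order is clear: 1, 0, 4 and 2 eggs. Tin 3's first reading alone was ambiguous, so I took a second reading there, and tin 4's lower reading settled it.
- **Stop force:** The fingertip pressed tin 3 against its stop with about 31 N down and 15 N sideways, about 36 N in all. The wrist force stayed far under its limit, and only the fingertips touched the pad.
- **Last checks:** Four eggs show in the tray, and all four pads are back within 0.3 px of their rest positions in the side picture. The mug, lamp, jar and stamp look unchanged, and the arm is clear of everything. I did not measure how far the tray sank.

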